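# Make the empty parts box ready for packing

### The arm

A 6-joint arm with a two-finger parallel gripper is mounted at the origin on the work surface. World frame = base frame: x ahead of the robot, y to its left, z up, the work surface at z = 0. Lengths are in mm, angles in rad, forces in N, time in s.
With the tool pointing down it reaches from about 400 to 925 mm from the base axis. Payload 12.5 kg.
Tool frame: the origin (TCP) lies at the centre of the arm's flange, where the gripper is bolted on; the fingertips stand 190 mm ahead of it and the grasp point (between the pads) lies env.grip_point_offset ahead of it (env.grip_point_offset is the distance from the TCP to the grasp point, in mm); z points along the fingers, x is the direction in which the jaws open and shut, and the axes are right-handed (so a half turn about z gives the same grasp; the last joint's range is limited). The gripper opens to 95 mm and grips with 3 to 60 N. Pads are 20 mm wide; open, the fingers measure 119 mm over their backs; the gripper's body (75 mm by 180 mm) begins 59 mm behind the grasp point.
Start: joints at [-0.106, 0.491, 1.559, -0, 1.092, -0.106], TCP at [625, 0.023, 404.761] pointing down, gripper open.
Joint ranges: [-3.1, 3.1], [-0.84, 2.19], [0.05, 2.79], [-1.13, 4.28], [0.06, 2.93], [-2.69, 2.69]. Speed limits (rad/s): [2.22, 2.22, 2.79, 3.14, 3.14, 3.14].

### API

Orientations are given as [roll, pitch, yaw] about the fixed x, y, z axes, in that order (R = Rz(yaw) Ry(pitch) Rx(roll)).
In Python, from cell import state, read_camera, camera_model, job_done, env gives the robot as it stands.
- The arm moves only by the tool arm_command, never from a script. Its argument "steps" is a list of rows, each a list of 6 numbers: the shift along the tool's x, y, z in cm, then the turn, a rotation vector about the tool's x, y, z in degrees. In form: [[dx, dy, dz, rx, ry, rz], ...]. A call has 1 to 12 rows; each row is the pose to reach, as a shift and turn from the pose commanded when the call began, along the tool's axes at that moment; what a row does not reach only later rows make up. A row lasts 1/12 s, in which the tool goes at most 41.7 mm and 7.16 degrees, less where a joint would pass 70% of its speed; a pose out of reach is approached as far as the arm can. A call with a gripper value outside its range is refused whole. "jaw" is the finger opening in cm, from 0 to 9.51, set as the call begins (left out, the last holds). The fingers move at their own pace and stop on an object; the grip force is fixed at half the most. Time passes only in rows, so rows that repeat a pose let the fingers close. It gives the time, the measured TCP pose, the force and the opening at its end, in the units of the state.
- state(): the state, without advancing time (a new reading comes with each control period).
- read_camera(name): name is "scene" or "side" or "wrist"; returns the picture (480x640x3 uint8, red, green, blue); there is no depth.
- camera_model(name): a dict with "K" (3x3 intrinsics, pixels), "xyz" and "rotation" of the camera in the world. Camera axes: x right, y up, looking along -z (the intrinsics and any distortion apply to the point x, -y, -z); pixel columns grow to the right and rows downward; lengths in mm; the calibration is good to about 2 mm. A picture is of the moment at which its call begins: read the wrist's pose just before it. camera_model takes no time and is no camera call; for the wrist camera it gives the pose at the moment of the call.
- job_done(): hands the job in, once; it reports no verdict.
The state is a dict: "t": time; "joints": joint angles; "qvel": joint speeds; "tau": joint torques, N m; "eef_pos": TCP position; "tcp_rot": TCP orientation; "ft_force": force on the tool from outside, world axes, zero at the start; "moment": the same for the moment, N m; "opening": opening from 0.0 (shut) to 1.0 (fully open).
Only numpy, scipy, OpenCV 4.12 (cv2) and the standard library are available. Lean on these libraries where they do the work, as an engineer would, in place of code of your own. Each camera call takes 0.05 s, during which the arm holds its last target. There are 200 camera calls.

### The job

One of the two red boxes is empty and the other still has its cast-iron ring in it; shut they look the same, so nudge them lightly to feel which is the light one. Gently slide the empty box squarely up against the steel rail, flush along it, and push its folding cover fully back so that its two panels stand flat against each other. Leave the full box shut and where it is (a nudge of a few centimetres is all right) and leave the other things on the bench alone.

Things in the scene. Friction and masses are not known exactly. Their poses are not given: they have to be found in the camera images.
- box_a: one of two red plastic boxes that look the same shut, 140 mm deep (its x) x 150 mm wide (its y), walls 60 mm high (near and far sills 68 mm) and 4 mm thick, loose on the steel sheet; origin at the centre of its underside, its x pointing towards the rail give or take 0.3 rad. Either box may be the full one: the full one weighs 0.82 to 1.03 kg, the empty one (only a card in it) 0.27 to 0.34 kg
- box_a_front (a point): middle of the outside of box_a's near wall (towards the robot, with a blank white label), 30 mm above the steel sheet: a place to push. Pushed level here, the empty box slides at about 1.3 to 2.4 N, the full one at about 4 to 7 N
- box_a_back (a point): middle of the outside of box_a's far wall (its +x wall, which goes against the rail), 20 mm above the steel sheet
- cover_a (a joint): folding angle (rad) of box_a's cover: two aluminium panels 64 x 136 x 3 mm, the far one hinged at the far rim, the near one hinged to it, its free edge running in a track on the rim. 0 = shut, a shallow roof, ridge 90 mm above the steel sheet; 1.28 = fully folded, both upright and flat together at the far rim, top 135 mm up. Stays where left. Past its stop a hard push tips the light box over the rail
- bar_a (a point): centre of the black round grip bar at the free edge of box_a's cover, 12 mm thick, 110 mm long (box's y), 80 to 86 mm above the steel sheet throughout. Pushed towards the far rim (1 to 4 N) it folds the cover: it goes 99 mm along the box's x, from 52 mm near of the box's centre (shut) to 48 mm beyond it (fully folded)
- box_b: one of two red plastic boxes that look the same shut, 140 mm deep (its x) x 150 mm wide (its y), walls 60 mm high (near and far sills 68 mm) and 4 mm thick, loose on the steel sheet; origin at the centre of its underside, its x pointing towards the rail give or take 0.3 rad. Either box may be the full one: the full one weighs 0.82 to 1.03 kg, the empty one (only a card in it) 0.27 to 0.34 kg
- box_b_front (a point): middle of the outside of box_b's near wall (towards the robot, with a blank white label), 30 mm above the steel sheet: a place to push. Pushed level here, the empty box slides at about 1.3 to 2.4 N, the full one at about 4 to 7 N
- box_b_back (a point): middle of the outside of box_b's far wall (its +x wall, which goes against the rail), 20 mm above the steel sheet
- cover_b (a joint): folding angle (rad) of box_b's cover: two aluminium panels 64 x 136 x 3 mm, the far one hinged at the far rim, the near one hinged to it, its free edge running in a track on the rim. 0 = shut, a shallow roof, ridge 90 mm above the steel sheet; 1.28 = fully folded, both upright and flat together at the far rim, top 135 mm up. Stays where left. Past its stop a hard push tips the light box over the rail
- bar_b (a point): centre of the black round grip bar at the free edge of box_b's cover, 12 mm thick, 110 mm long (box's y), 80 to 86 mm above the steel sheet throughout. Pushed towards the far rim (1 to 4 N) it folds the cover: it goes 99 mm along the box's x, from 52 mm near of the box's centre (shut) to 48 mm beyond it (fully folded)
- rail: upright steel angle bolted down as a stop, 620 mm long (its y), 65 mm high; origin on the steel sheet at mid length in its front face, which looks at the robot; its x points square away from that face, away from the robot
- plate: sheet-steel cover on the bench top, 490 x 1060 mm, on which all these things stand; its top is at z = 0.003, origin at the centre of its underside
- clutch_disc: bystander: lined clutch disc lying flat, brown ring on a steel plate, 160 mm across, hub 22 mm high; origin at the centre of its underside
- hammer: bystander: hammer lying flat, wooden handle, 260 mm long; origin at mid length on the steel sheet, head at its +x end
- wrench: bystander: steel spanner lying between the two boxes, 180 mm long, 8 mm high; origin at mid length on the bench
- file: bystander: flat file with an orange handle, lying between the two boxes, 240 mm long, 28 mm high; origin at mid length on the bench
- brake_pad: bystander: brake pad lying flat, 130 x 60 x 17 mm; origin at the centre of its underside
- grease_tin: bystander: blue tin, 72 mm across, 85 mm high; origin at the centre of its underside
Mind the look-alikes: they are no part of the job. What is shaped like the box_a but blue is not meant.

How it is judged:
By the outcome, as a careful person would: the job done as asked, in the order asked, and still so for the second after the job is handed in, with the robot touching nothing.
It also fails if it takes over 58 s, if anything falls off the work surface, if the arm or the gripper's body presses on something with over 40 N, if the wrist force passes 120 N, or if a joint passes its speed limit or range.

## Working session

There is one attempt and no reset: what is moved stays moved. The work goes in short steps, Python scripts to look and compute and a tool call to move; the robot and the scene stay as the last step left them, time stands still between calls to the robot, and variables do not carry over. Pictures are saved under pics/ and viewed, about 8 in all and at most 12, crops included, and the job is handed in when it is done.

Besides the shell and the picture viewer there is one more tool, called after "Call:" by a JSON object that holds its "api" and its "payload", one argument or row to a line. arm_command: Moves the arm, as the interface text tells. Its arguments: {"type":"object","properties":{"steps":{"type":"array"},"jaw":{"type":"number"}},"required":["steps"]}

```bash
ls; mkdir -p pics
python3 - <<'E'
from cell import *
import cv2,json
for n in ("scene","side"):
    im=read_camera(n); cv2.imwrite(f"pics/{n}0.png",im[:,:,::-1])
    m=camera_model(n); print(n,{k:(v.tolist() if hasattr(v,'tolist') else v) for k,v in m.items()})
print(state()); print(env.grip_point_offset)
E
```

```text
pics
scene {'K': [[589.747836950184, 0.0, 320.22910766371024], [0.0, 589.747836950184, 247.0806673104218], [0.0, 0.0, 1.0]], 'xyz': [1191.376947186922, -679.8365092551555, 1221.8456174545745], 'rotation': [0.7476288883652513, 0.005973713114041601, 0.6395742044566879]}
side {'K': [[554.7111995844285, 0.0, 321.4199485729665], [0.0, 554.7111995844285, 253.966769053362], [0.0, 0.0, 1.0]], 'xyz': [-206.62222558265407, 1015.8904355560661, 1046.7045906614958], 'rotation': [0.8781787762275537, 0.0020656312712987734, -2.422464629444004]}
{'t': 0.1, 'joints': array([-1.05575132e-01,  4.91488304e-01,  1.55939191e+00,  2.30463324e-05,
        1.09171209e+00, -1.05562689e-01]), 'qvel': array([-0.00059248, -0.00108182, -0.00147141, -0.00080358, -0.00046944,
       -0.00132243]), 'tau': array([ 2.47082615e-03, -6.13621187e+01, -2.58604574e+01,  6.93451893e-02,
        4.70101309e-02, -2.07912552e-05]), 'eef_pos': array([6.24969209e+02, 4.32097919e-02, 4.04225740e+02]), 'tcp_rot': array([-3.14146700e+00,  9.91934371e-04, -2.30148381e-05]), 'ft_force': array([0.82948093, 0.28978947, 0.12077604]), 'moment': array([ 0.01549287, -0.05218987,  0.04067131]), 'opening': 0.9986741179929641}
171.3
```

View pics/scene0.png

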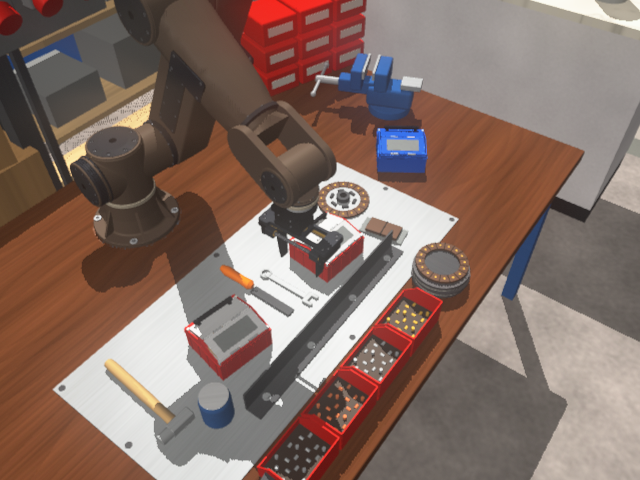

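View pics/side0.png

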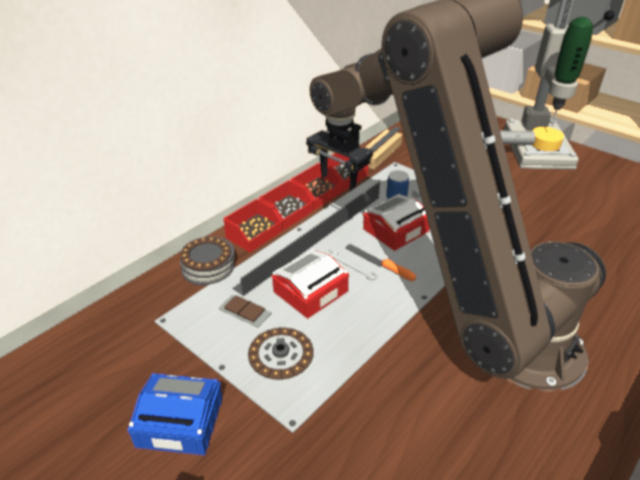

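The steel sheet holds two red boxes: one at scene (230,335) / side (397,220), the other at scene (325,248) / side (311,285). Both have white labels and black bars. The blue one at scene (401,150), off the sheet, is the look-alike. I'll take an enlarged crop of each to measure from.

```bash
cat > h.py <<'E'
import numpy as np, cv2
from scipy.spatial.transform import Rotation as R
from cell import *
def proj(n,P,m=None):
    m=m or camera_model(n); P=np.atleast_2d(P).astype(float)
    c=(P-m["xyz"])@R.from_euler("xyz",m["rotation"]).as_matrix()*[1,-1,-1]
    p=c@np.array(m["K"]).T; return p[:,:2]/p[:,2:]
def back(n,uv,z,m=None):
    m=m or camera_model(n); uv=np.atleast_2d(uv).astype(float)
    d=np.c_[uv,np.ones(len(uv))]@np.linalg.inv(m["K"]).T*[1,-1,-1]
    d=d@R.from_euler("xyz",m["rotation"]).as_matrix().T
    o=np.array(m["xyz"]); z=np.broadcast_to(z,len(uv)); return o+d*((z-o[2])/d[:,2])[:,None]
E
python3 - <<'E'
from h import *
a=cv2.imread("pics/scene0.png");b=cv2.imread("pics/side0.png")
def crop(i,x,y,w,h,s): return cv2.resize(i[y:y+h,x:x+w],None,fx=s,fy=s,interpolation=cv2.INTER_CUBIC)
# scene box1 x170..270+ ; side two boxes
c1=crop(a,175,285,110,100,4); c2=crop(b,260,180,180,140,4)
cv2.imwrite("pics/c2.png",c2)
c3=crop(a,270,205,110,100,4)
cv2.imwrite("pics/c13.png",np.hstack([crop(a,175,285,100,100,4),crop(a,275,205,100,100,4)]))
# sanity: plate corners & rail
print(back("scene",[[246,392],[262,412],[394,236],[398,258]],[68,3,68,3]).round(0))
print(back("side",[[157,320],[293,428],[238,290]],[3,3,3]).round(0))
print(back("scene",[[54,389],[459,218]],3).round(0), proj("scene",[[625,0,214]]),proj("side",[[625,0,214]]))
E
```

```text
[[ 674. -266.   68.]
 [ 707. -259.    3.]
 [ 684.  326.   68.]
 [ 709.  317.    3.]]
[[768. 550.   3.]
 [286. 549.   3.]
 [694. 337.   3.]]
[[ 282. -501.    3.]
 [ 771.  559.    3.]] [[301.45865207 263.60305283]] [[337.69278568 183.03205011]]
```

View pics/c2.png

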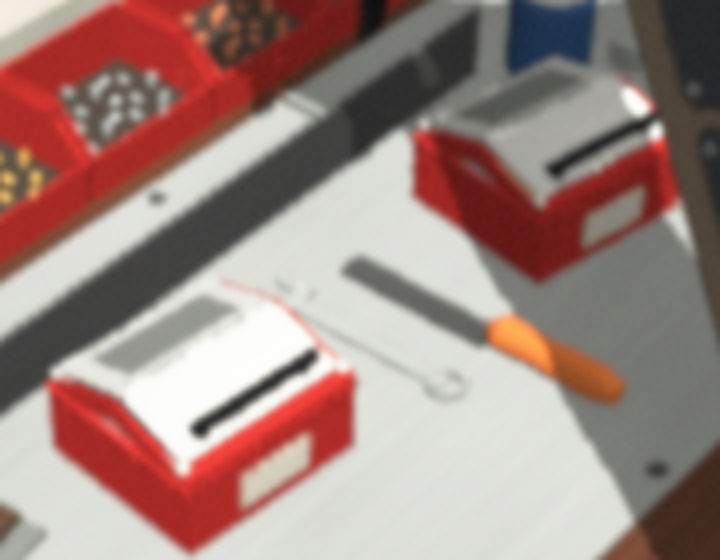

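View pics/c13.png

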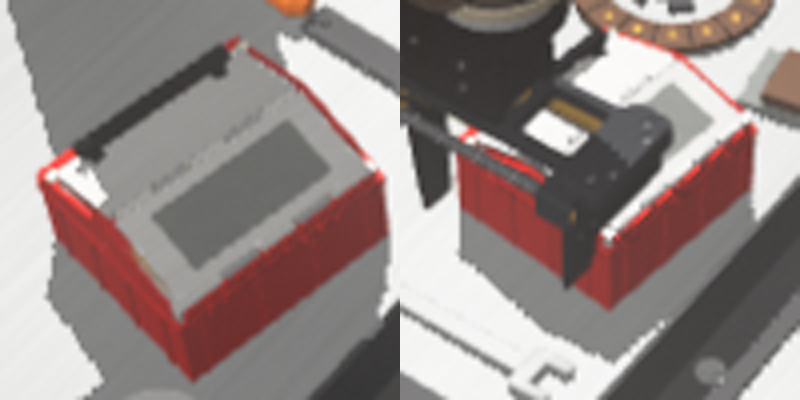

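The crops show both red boxes with label, bar and roof cover, and their corners are readable. I'll fit both poses and the rail.

```bash
cat >> h.py <<'E'
from scipy.optimize import least_squares
def fitbox(obs,x0):
    M={n:camera_model(n) for n in set(o[0] for o in obs)}
    def f(q):
        c,s=np.cos(q[2]),np.sin(q[2]); r=[]
        for n,uv,(a,b,z) in obs:
            r.append((proj(n,[q[0]+c*a-s*b,q[1]+s*a+c*b,z+3],M[n])[0]-uv))
        return np.ravel(r)
    s=least_squares(f,x0,loss="soft_l1"); return s.x,f(s.x).reshape(-1,2).round(1).tolist()
E
python3 - <<'E'
from h import *
L=[("side",(260+192/4,180+550/4),(-70,75,0)),("side",(260+190/4,180+472/4),(-70,75,68)),("side",(260+353/4,180+378/4),(-70,-75,68)),("side",(260+353/4,180+440/4),(-70,-75,0)),("side",(260+50/4,180+378/4),(70,75,68)),("side",(260+57/4,180+447/4),(70,75,0)),
("scene",(327.5,282),(70,-75,0)),("scene",(327,263.7),(70,-75,68)),("scene",(363.7,237.5),(70,75,68)),("scene",(363,252.5),(70,75,0)),("scene",(290.5,241),(-70,-75,68)),("scene",(290.5,257),(-70,-75,0))]
Rr=[("side",(395,250.5),(-70,75,0)),("side",(395.7,230),(-70,75,68)),("side",(363.7,211),(70,75,68)),("side",(364,228.7),(70,75,0)),
("scene",(223.7,380),(70,-75,0)),("scene",(221,364.5),(70,-75,68)),("scene",(270.5,329.5),(70,75,68)),("scene",(272,344),(70,75,0)),("scene",(185.5,329),(-70,-75,68)),("scene",(190,346),(-70,-75,0)),("scene",(234.5,295.5),(-70,75,68))]
print("L",fitbox(L,[550,180,0])); print("R",fitbox(Rr,[550,-180,0]))
print(back("side",[[260,282.5],[362.5,213.7],[260,265],[378.7,183]],[3,3,68,68]).round(0))
print(back("scene",[[246,392],[394,236],[242,398]],[68,68,68]).round(0))
E
```

```text
L (array([ 5.41593332e+02,  2.09343234e+02, -8.87668122e-02]), [[-0.2, 0.9], [-0.2, 1.5], [0.7, -2.5], [-0.0, 0.6], [-1.0, -1.8], [-1.3, -0.4], [-0.2, 1.2], [0.4, 2.8], [0.2, -2.4], [-0.3, -0.5], [-2.2, -0.6], [-1.1, 0.3]])
R (array([ 5.28859953e+02, -1.68097274e+02, -1.65063661e-01]), [[-1.1, -0.0], [0.1, 2.3], [-0.8, -0.4], [-2.1, -0.2], [0.2, 1.8], [-0.9, 1.8], [0.3, -1.7], [0.7, -0.1], [-1.6, 0.2], [-1.2, -0.7], [-0.5, -1.2]])
[[ 670.  276.    3.]
 [ 658. -169.    3.]
 [ 666.  274.   68.]
 [ 670. -266.   68.]]
[[ 674. -266.   68.]
 [ 684.  326.   68.]
 [ 676. -282.   68.]]
```

Fits are good to about 2 px. The left box is at (542,209) with yaw -5.1°, the right box at (529,-168) with yaw -9.5°, and the rail face at x≈668. I'll push with both fingers spread along the box's width, left box first.

Call:
{"api": "arm_command", "payload": {
  "steps": [
    [-18.8, -21.9, 0, 0, 0, -85],
    [-18.8, -21.9, 0, 0, 0, -85],
    [-18.8, -21.9, 0, 0, 0, -85],
    [-18.8, -21.9, 0, 0, 0, -85],
    [-18.8, -21.9, 0, 0, 0, -85],
    [-18.8, -21.9, 0, 0, 0, -85],
    [-18.8, -21.9, 0, 0, 0, -85],
    [-18.8, -21.9, 0, 0, 0, -85],
    [-18.8, -21.9, 0, 0, 0, -85],
    [-18.8, -21.9, 0, 0, 0, -85],
    [-18.8, -21.9, 0, 0, 0, -85],
    [-18.8, -21.9, 0, 0, 0, -85]
  ],
  "jaw": 8
}}

```text
t: 1.1
eef_pos: [436.8, 219.1, 404.6]
tcp_rot: [-3.141, 0.0, 1.49]
ft_force: [0.5, -0.2, 0.4]
opening: 0.839
```

Call:
{"api": "arm_command", "payload": {
  "steps": [
    [0, 0, 3, 0, 0, -1],
    [0, 0, 6, 0, 0, -1],
    [0, 0, 9, 0, 0, -1],
    [0, 0, 12, 0, 0, -1],
    [0, 0, 14.5, 0, 0, -1],
    [0, 0, 16.5, 0, 0, -1],
    [0, 0, 18, 0, 0, -1],
    [0, 0, 18.6, 0, 0, -1],
    [0, 0, 18.6, 0, 0, -1],
    [0, 0, 18.6, 0, 0, -1]
  ]
}}

```text
t: 1.93
eef_pos: [437.2, 219.1, 219.0]
tcp_rot: [-3.142, 0.0, 1.501]
ft_force: [0.8, -0.2, -0.1]
opening: 0.84
```

Run:
```python
from h import *
s=state(); print(s["t"],s["eef_pos"],s["tcp_rot"],s["ft_force"],s["opening"])
for n in("scene","side"): cv2.imwrite(f"pics/{n}1.png",read_camera(n)[:,:,::-1])
a=cv2.imread("pics/side1.png"); w=cv2.imread; i=read_camera("wrist")[:,:,::-1]
cv2.imwrite("pics/s1.png",np.hstack([cv2.resize(a[160:340,210:450],None,fx=2.0,fy=2.0),cv2.resize(i,(480,360))])[:, :800])
print(camera_model("wrist"))
```

```text
1.9333 [437.16220226 219.06733304 219.02303008] [-3.14156621e+00  7.06998239e-05  1.50103479e+00] [ 0.84584912 -0.15392681 -0.10334508] 0.8398804332628326
{'K': array([[413.9467749 ,   0.        , 318.76711873],
       [  0.        , 413.9467749 , 240.7223136 ],
       [  0.        ,   0.        ,   1.        ]]), 'xyz': array([367.28920011, 223.01618611, 200.92537794]), 'rotation': array([-2.53019276e-01, -6.27346153e-04,  1.50057541e+00])}
```

View pics/s1.png

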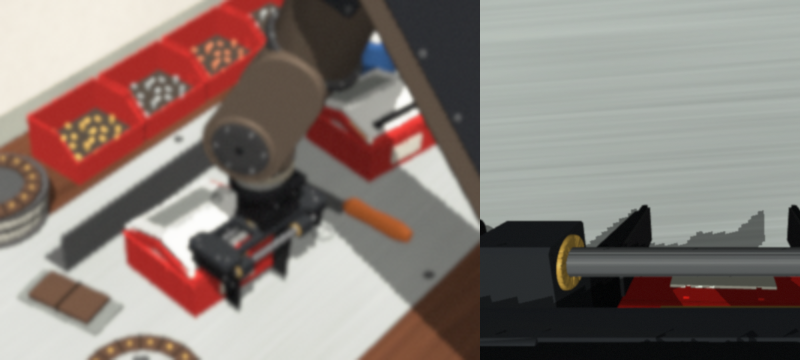

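The side view shows the gripper standing in front of the left box's near wall. Nudging it slowly.

Call:
{"api": "arm_command", "payload": {
  "steps": [
    [0, 0.3, 0, 0, 0, 0],
    [0, 0.6, 0, 0, 0, 0],
    [0, 0.9, 0, 0, 0, 0],
    [0, 1.1, 0, 0, 0, 0],
    [0, 1.3, 0, 0, 0, 0],
    [0, 1.5, 0, 0, 0, 0],
    [0, 1.6, 0, 0, 0, 0],
    [0, 1.7, 0, 0, 0, 0],
    [0, 1.8, 0, 0, 0, 0],
    [0, 1.9, 0, 0, 0, 0],
    [0, 2.0, 0, 0, 0, 0]
  ]
}}

```text
t: 3.0
eef_pos: [457.0, 217.6, 218.7]
tcp_rot: [3.142, 0.0, 1.501]
ft_force: [-0.5, 0.5, 0.0]
opening: 0.846
```

Call:
{"api": "arm_command", "payload": {
  "steps": [
    [0, 0.1, 0, 0, 0, 0],
    [0, 0.2, 0, 0, 0, 0],
    [0, 0.3, 0, 0, 0, 0],
    [0, 0.4, 0, 0, 0, 0]
  ]
}}

```text
t: 3.33
eef_pos: [459.5, 217.1, 218.6]
tcp_rot: [-3.136, 0.002, 1.5]
ft_force: [-12.0, -0.6, 10.1]
opening: 0.84
```

Call:
{"api": "arm_command", "payload": {
  "steps": [
    [0, 0.1, 0, 0, 0, 0],
    [0, 0.2, 0, 0, 0, 0],
    [0, 0.3, 0, 0, 0, 0],
    [0, 0.4, 0, 0, 0, 0]
  ]
}}

```text
t: 3.67
eef_pos: [463.3, 216.7, 218.6]
tcp_rot: [-3.136, 0.002, 1.5]
ft_force: [-10.6, -1.6, 6.9]
opening: 0.838
```

Call:
{"api": "arm_command", "payload": {
  "steps": [
    [0, 0.1, 0, 0, 0, 0],
    [0, 0.2, 0, 0, 0, 0],
    [0, 0.3, 0, 0, 0, 0],
    [0, 0.4, 0, 0, 0, 0]
  ]
}}

```text
t: 4.0
eef_pos: [467.5, 216.6, 218.6]
tcp_rot: [-3.137, 0.002, 1.501]
ft_force: [-9.5, -0.1, 6.9]
opening: 0.843
```

The force was about 11 N with some upward friction on the fingers. It still had to be pushed hard to move about 9 mm, which fits the full box. Backing off to nudge the right box for comparison.

Call:
{"api": "arm_command", "payload": {
  "steps": [
    [0, -1, 0, 0, 0, 0],
    [0, -3, 0, 0, 0, 0],
    [0, -3, -3, 0, 0, 0],
    [0, -3, -7, 0, 0, 0],
    [0, -3, -10, 0, 0, 0],
    [-3, -3, -10, 0, 0, 0],
    [-7, -2.8, -10, 0, 0, 2],
    [-11, -2.6, -10, 0, 0, 4],
    [-15, -2.4, -10, 0, 0, 5.5],
    [-19, -2.2, -10, 0, 0, 5.5],
    [-23, -2, -10, 0, 0, 5.5],
    [-27, -1.6, -10, 0, 0, 5.5]
  ]
}}

```text
t: 5.0
eef_pos: [433.2, -53.0, 318.9]
tcp_rot: [3.141, 0.0, 1.405]
ft_force: [1.4, 0.5, 0.0]
opening: 0.844
```

Run:
```python
from h import *
s=state(); p=s["eef_pos"]; y=s["tcp_rot"][2]; print(p,y)
d=np.array([430.3,-151.7])-p[:2]; print("tool dx,dy",d@[np.cos(y),np.sin(y)],d@[np.sin(y),-np.cos(y)],"dz",p[2]-217,"turn",np.degrees(y-(np.pi/2-.165)))
```

```text
[433.18433664 -53.00387203 318.8526023 ] 1.4052839319143038
tool dx,dy -97.82256978846301 13.416032014896375 dz 101.8526023036942 turn -0.029358064102073603
```

Call:
{"api": "arm_command", "payload": {
  "steps": [
    [-3, 0.4, 0, 0, 0, 0],
    [-6, 0.8, 0, 0, 0, 0],
    [-9, 1.3, 0, 0, 0, 0],
    [-9.8, 1.3, 1, 0, 0, 0],
    [-9.8, 1.3, 4, 0, 0, 0],
    [-9.8, 1.3, 7, 0, 0, 0],
    [-9.8, 1.3, 9, 0, 0, 0],
    [-9.8, 1.3, 10.2, 0, 0, 0],
    [-9.8, 1.3, 10.2, 0, 0, 0],
    [-9.8, 1.3, 10.2, 0, 0, 0],
    [-9.8, 1.3, 10.2, 0, 0, 0]
  ]
}}

```text
t: 5.92
eef_pos: [430.9, -150.2, 217.5]
tcp_rot: [3.141, 0.0, 1.405]
ft_force: [0.0, -0.3, 0.2]
opening: 0.845
```

Call:
{"api": "arm_command", "payload": {
  "steps": [
    [0, 0.2, 0, 0, 0, 0],
    [0, 0.4, 0, 0, 0, 0],
    [0, 0.6, 0, 0, 0, 0],
    [0, 0.7, 0, 0, 0, 0],
    [0, 0.8, 0, 0, 0, 0],
    [0, 0.9, 0, 0, 0, 0],
    [0, 1.0, 0, 0, 0, 0],
    [0, 1.1, 0, 0, 0, 0],
    [0, 1.2, 0, 0, 0, 0],
    [0, 1.3, 0, 0, 0, 0],
    [0, 1.4, 0, 0, 0, 0],
    [0, 1.5, 0, 0, 0, 0]
  ]
}}

```text
t: 6.92
eef_pos: [445.4, -152.7, 216.7]
tcp_rot: [-3.141, -0.0, 1.405]
ft_force: [-4.4, -0.8, 2.5]
opening: 0.843
```

Call:
{"api": "arm_command", "payload": {
  "steps": [
    [0, 0.1, 0, 0, 0, 0],
    [0, 0.2, 0, 0, 0, 0],
    [0, 0.3, 0, 0, 0, 0],
    [0, 0.4, 0, 0, 0, 0]
  ]
}}

```text
t: 7.25
eef_pos: [449.4, -153.3, 216.7]
tcp_rot: [-3.141, -0.0, 1.405]
ft_force: [-3.4, 0.1, 1.8]
opening: 0.839
```

Call:
{"api": "arm_command", "payload": {
  "steps": [
    [0, 0.1, 0, 0, 0, 0],
    [0, 0.2, 0, 0, 0, 0],
    [0, 0.3, 0, 0, 0, 0],
    [0, 0.4, 0, 0, 0, 0]
  ]
}}

```text
t: 7.58
eef_pos: [453.6, -154.0, 216.7]
tcp_rot: [3.141, 0.0, 1.405]
ft_force: [-2.4, 1.8, 0.6]
opening: 0.842
```

Call:
{"api": "arm_command", "payload": {
  "steps": [
    [0, 0.1, 0, 0, 0, 0],
    [0, 0.2, 0, 0, 0, 0],
    [0, 0.3, 0, 0, 0, 0],
    [0, 0.4, 0, 0, 0, 0]
  ]
}}

```text
t: 7.92
eef_pos: [457.6, -154.7, 216.7]
tcp_rot: [3.141, 0.0, 1.405]
ft_force: [-1.9, -0.2, -0.0]
opening: 0.841
```

The right box moves at about 2–3 N, so it is the empty one. I'll push it towards the rail while turning it square.

Call:
{"api": "arm_command", "payload": {
  "steps": [
    [0, 0.2, 0, 0, 0, -0.7],
    [0.1, 0.4, 0, 0, 0, -1.4],
    [0.1, 0.6, 0, 0, 0, -2.1],
    [0.1, 0.8, 0, 0, 0, -2.8],
    [0.2, 1.0, 0, 0, 0, -3.5],
    [0.2, 1.2, 0, 0, 0, -4.2],
    [0.2, 1.4, 0, 0, 0, -4.9],
    [0.3, 1.6, 0, 0, 0, -5.6],
    [0.3, 1.8, 0, 0, 0, -6.3],
    [0.3, 2.0, 0, 0, 0, -7.0],
    [0.4, 2.2, 0, 0, 0, -7.7],
    [0.4, 2.4, 0, 0, 0, -8.5]
  ]
}}

```text
t: 8.92
eef_pos: [481.9, -154.6, 216.7]
tcp_rot: [-3.142, -0.0, 1.555]
ft_force: [-2.4, -1.1, 0.6]
opening: 0.837
```

Call:
{"api": "arm_command", "payload": {
  "steps": [
    [0, 0.2, 0, 0, 0, 0],
    [0, 0.4, 0, 0, 0, 0],
    [0, 0.6, 0, 0, 0, 0],
    [0, 0.8, 0, 0, 0, 0],
    [0, 1.0, 0, 0, 0, 0],
    [0, 1.2, 0, 0, 0, 0],
    [0, 1.4, 0, 0, 0, 0],
    [0, 1.6, 0, 0, 0, 0],
    [0, 1.7, 0, 0, 0, 0],
    [0, 1.8, 0, 0, 0, 0]
  ]
}}

```text
t: 9.75
eef_pos: [499.8, -155.0, 216.8]
tcp_rot: [-3.141, -0.0, 1.553]
ft_force: [-3.6, -0.6, 3.7]
opening: 0.844
```

Run:
```python
from h import *
a=read_camera("scene")[:,:,::-1]
b=read_camera("side")[:,:,::-1]
cv2.imwrite("pics/scene2.png",a);cv2.imwrite("pics/side2.png",b)
cv2.imwrite("pics/c4.png",np.hstack([cv2.resize(a[300:420,180:280],None,fx=4,fy=4,interpolation=2),cv2.resize(b[160:280,340:440],None,fx=4,fy=4,interpolation=2)]))
print(state()["eef_pos"])
```

```text
[ 499.89159161 -154.97181936  216.73641237]
```

View pics/c4.png

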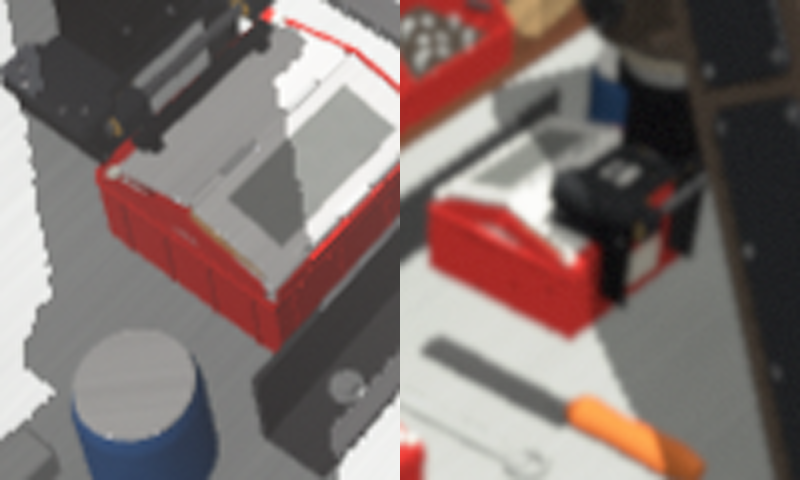

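The box is square to the rail with a gap of about 15 mm, and the blue tin is clear of it. Carrying on slowly until contact.

Call:
{"api": "arm_command", "payload": {
  "steps": [
    [0, 0.1, 0, 0, 0, 0],
    [0, 0.2, 0, 0, 0, 0],
    [0, 0.3, 0, 0, 0, 0],
    [0, 0.4, 0, 0, 0, 0],
    [0, 0.5, 0, 0, 0, 0],
    [0, 0.6, 0, 0, 0, 0],
    [0, 0.7, 0, 0, 0, 0],
    [0, 0.8, 0, 0, 0, 0],
    [0, 0.9, 0, 0, 0, 0],
    [0, 1.0, 0, 0, 0, 0]
  ]
}}

```text
t: 10.68
eef_pos: [509.8, -155.2, 216.7]
tcp_rot: [3.142, 0.0, 1.553]
ft_force: [-3.5, -0.5, 2.3]
opening: 0.842
```

Call:
{"api": "arm_command", "payload": {
  "steps": [
    [0, 0.1, 0, 0, 0, 0],
    [0, 0.2, 0, 0, 0, 0],
    [0, 0.3, 0, 0, 0, 0]
  ]
}}

```text
t: 10.93
eef_pos: [512.8, -155.2, 216.8]
tcp_rot: [3.141, 0.0, 1.553]
ft_force: [-3.1, 0.4, 2.2]
opening: 0.842
```

Call:
{"api": "arm_command", "payload": {
  "steps": [
    [0, 0.1, 0, 0, 0, 0],
    [0, 0.15, 0, 0, 0, 0],
    [0, 0.2, 0, 0, 0, 0]
  ]
}}

```text
t: 11.18
eef_pos: [514.8, -155.3, 216.7]
tcp_rot: [3.142, 0.0, 1.553]
ft_force: [-2.7, -0.1, 1.8]
opening: 0.843
```

Call:
{"api": "arm_command", "payload": {
  "steps": [
    [0, 0.05, 0, 0, 0, 0],
    [0, 0.1, 0, 0, 0, 0],
    [0, 0.15, 0, 0, 0, 0],
    [0, 0.2, 0, 0, 0, 0]
  ]
}}

```text
t: 11.52
eef_pos: [516.4, -155.3, 216.7]
tcp_rot: [-3.14, -0.0, 1.553]
ft_force: [-9.4, -2.8, 5.8]
opening: 0.842
```

Call:
{"api": "arm_command", "payload": {
  "steps": [
    [0, 0.05, 0, 0, 0, 0],
    [0, 0.1, 0, 0, 0, 0],
    [0, 0.15, 0, 0, 0, 0],
    [0, 0.2, 0, 0, 0, 0]
  ]
}}

```text
t: 11.85
eef_pos: [517.1, -155.4, 216.7]
tcp_rot: [-3.136, -0.001, 1.554]
ft_force: [-20.7, -6.6, 11.7]
opening: 0.839
```

There is firm contact at TCP x≈515.5. I'm backing off and rising to bar height, then checking before I fold.

Call:
{"api": "arm_command", "payload": {
  "steps": [
    [0, -0.3, 0, 0, 0, 0],
    [0, -1, 0, 0, 0, 0],
    [0, -2.5, 0, 0, 0, 0],
    [0, -3.2, -1, 0, 0, 0],
    [0, -3.2, -3, 0, 0, 0],
    [0, -3.2, -4.9, 0, 0, 0],
    [0, -3.2, -4.9, 0, 0, 0],
    [0, -3.2, -4.9, 0, 0, 0]
  ],
  "jaw": 6
}}

```text
t: 12.52
eef_pos: [486.8, -154.8, 267.0]
tcp_rot: [3.139, 0.001, 1.553]
ft_force: [0.2, -0.9, -0.4]
opening: 0.63
```

Run:
```python
from h import *
a=read_camera("scene")[:,:,::-1]
b=read_camera("side")[:,:,::-1]
s=state();print(s["eef_pos"],s["ft_force"],s["opening"])
cv2.imwrite("pics/scene3.png",a);cv2.imwrite("pics/side3.png",b)
cv2.imwrite("pics/c5.png",np.hstack([cv2.resize(a[290:410,190:290],None,fx=4,fy=4,interpolation=2),cv2.resize(b[160:280,330:430],None,fx=4,fy=4,interpolation=2)]))
```

```text
[ 486.62883246 -154.74299353  265.5562492 ] [0.02476575 0.1691448  0.38580867] 0.6314471295450422
```

View pics/c5.png

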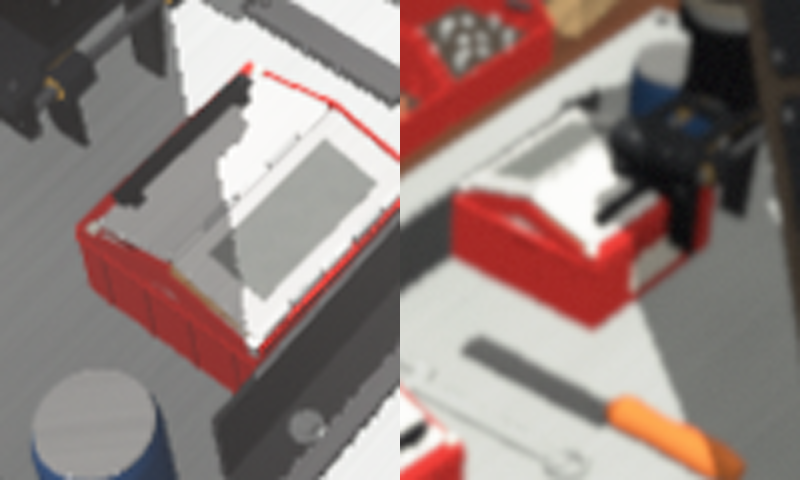

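Run:
```python
from h import *
o=[("scene",(211.2,348),(-70,-75,68)),("scene",(252,378.7),(70,-75,68)),("scene",(252.5,307),(-70,75,68)),("side",(378,242),(-70,75,0)),("side",(343.7,207.5),(70,75,68)),("side",(343.7,223.7),(70,75,0)),("scene",(223,340),(-52,-55,83)),("scene",(251.2,312.5),(-52,55,83))]
print(fitbox(o,[598,-155,0]))
print(back("scene",[[223,340],[251.2,312.5]],86))
```

```text
(array([ 6.00085483e+02, -1.59054341e+02, -2.08384642e-02]), [[-3.0, -0.9], [1.3, 1.3], [-0.3, -1.3], [-0.2, 0.3], [-0.6, -1.6], [-1.1, -0.0], [-3.9, 1.6], [0.3, -1.6]])
[[ 551.14988039 -204.31981314   86.        ]
 [ 551.71170955 -106.98579812   86.        ]]
```

Box fit: (599,-159), yaw -0.02, flush on the rail. Now the bar.

Call:
{"api": "arm_command", "payload": {
  "steps": [
    [-0.2, 1, 0, 0, 0, 0],
    [-0.4, 2.2, 0, 0, 0, 0],
    [-0.4, 3.2, 0, 0, 0, 0],
    [-0.4, 3.6, 0, 0, 0, 0],
    [-0.4, 3.8, 0, 0, 0, 0],
    [-0.4, 4.0, 0, 0, 0, 0],
    [-0.4, 4.2, 0, 0, 0, 0],
    [-0.4, 4.4, 0, 0, 0, 0],
    [-0.4, 4.6, 0, 0, 0, 0]
  ]
}}

```text
t: 13.37
eef_pos: [532.4, -159.5, 265.6]
tcp_rot: [-3.14, -0.0, 1.553]
ft_force: [-1.5, -0.0, -0.6]
opening: 0.629
```

Call:
{"api": "arm_command", "payload": {
  "steps": [
    [0, 0.2, 0, 0, 0, 0],
    [0, 0.4, 0, 0, 0, 0],
    [0, 0.6, 0, 0, 0, 0],
    [0, 0.8, 0, 0, 0, 0],
    [0, 1.0, 0, 0, 0, 0],
    [0, 1.2, 0, 0, 0, 0],
    [0, 1.4, 0, 0, 0, 0],
    [0, 1.6, 0, 0, 0, 0],
    [0, 1.8, 0, 0, 0, 0],
    [0, 2.0, 0, 0, 0, 0]
  ]
}}

```text
t: 14.2
eef_pos: [552.9, -160.0, 265.8]
tcp_rot: [3.141, -0.0, 1.553]
ft_force: [-0.6, 1.5, -0.0]
opening: 0.632
```

Call:
{"api": "arm_command", "payload": {
  "steps": [
    [0, 0.2, 0, 0, 0, 0],
    [0, 0.4, 0, 0, 0, 0],
    [0, 0.6, 0, 0, 0, 0],
    [0, 0.8, 0, 0, 0, 0],
    [0, 1.0, 0, 0, 0, 0],
    [0, 1.2, 0, 0, 0, 0],
    [0, 1.4, 0, 0, 0, 0],
    [0, 1.6, 0, 0, 0, 0],
    [0, 1.8, 0, 0, 0, 0],
    [0, 2.0, 0, 0, 0, 0]
  ]
}}

```text
t: 15.03
eef_pos: [572.9, -160.3, 265.8]
tcp_rot: [3.141, 0.0, 1.553]
ft_force: [-0.8, 0.5, -1.1]
opening: 0.631
```

Run:
```python
from h import *
a=read_camera("scene")[:,:,::-1]
b=read_camera("side")[:,:,::-1]
cv2.imwrite("pics/c6.png",np.hstack([cv2.resize(a[290:410,190:290],None,fx=4,fy=4,interpolation=2),cv2.resize(b[160:280,330:430],None,fx=4,fy=4,interpolation=2)]))
```

```text
(no output)
```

View pics/c6.png

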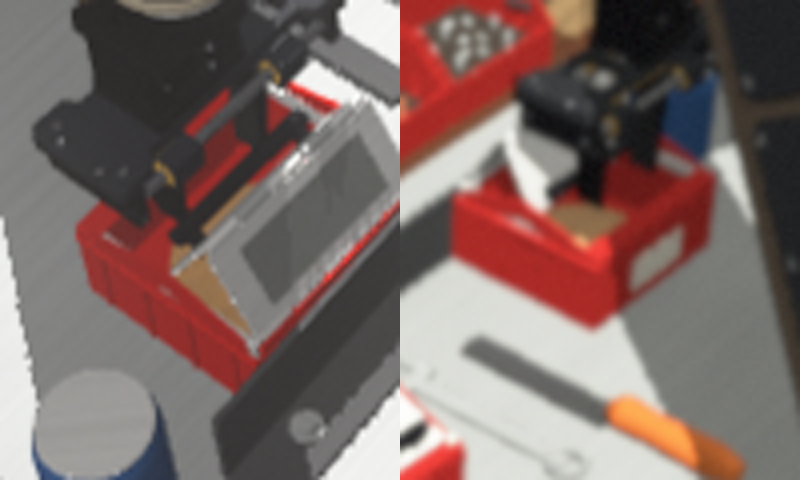

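The cover is folding, the box shows only a card inside, and it hasn't moved. Continuing.

Call:
{"api": "arm_command", "payload": {
  "steps": [
    [0, 0.3, 0, 0, 0, 0],
    [0, 0.6, 0, 0, 0, 0],
    [0, 0.9, 0, 0, 0, 0],
    [0, 1.2, 0, 0, 0, 0],
    [0, 1.5, 0, 0, 0, 0],
    [0, 1.8, 0, 0, 0, 0],
    [0, 2.1, 0, 0, 0, 0],
    [0, 2.4, 0, 0, 0, 0],
    [0, 2.7, 0, 0, 0, 0],
    [0, 3.0, 0, 0, 0, 0],
    [0, 3.3, 0, 0, 0, 0],
    [0, 3.6, 0, 0, 0, 0]
  ]
}}

```text
t: 16.13
eef_pos: [609.0, -160.9, 265.8]
tcp_rot: [3.141, 0.0, 1.553]
ft_force: [-0.6, 0.1, -0.3]
opening: 0.632
```

Call:
{"api": "arm_command", "payload": {
  "steps": [
    [0, 0.1, 0, 0, 0, 0],
    [0, 0.2, 0, 0, 0, 0],
    [0, 0.3, 0, 0, 0, 0],
    [0, 0.4, 0, 0, 0, 0],
    [0, 0.5, 0, 0, 0, 0],
    [0, 0.6, 0, 0, 0, 0],
    [0, 0.7, 0, 0, 0, 0],
    [0, 0.8, 0, 0, 0, 0],
    [0, 0.9, 0, 0, 0, 0],
    [0, 1.0, 0, 0, 0, 0]
  ]
}}

```text
t: 16.97
eef_pos: [618.8, -161.1, 265.8]
tcp_rot: [3.141, 0.0, 1.553]
ft_force: [-1.1, -0.2, -0.8]
opening: 0.629
```

Call:
{"api": "arm_command", "payload": {
  "steps": [
    [0, 0.1, 0, 0, 0, 0],
    [0, 0.2, 0, 0, 0, 0],
    [0, 0.3, 0, 0, 0, 0],
    [0, 0.4, 0, 0, 0, 0]
  ]
}}

```text
t: 17.3
eef_pos: [622.7, -161.2, 265.7]
tcp_rot: [3.142, -0.0, 1.553]
ft_force: [-0.2, 0.5, -0.8]
opening: 0.63
```

Call:
{"api": "arm_command", "payload": {
  "steps": [
    [0, 0.05, 0, 0, 0, 0],
    [0, 0.1, 0, 0, 0, 0],
    [0, 0.15, 0, 0, 0, 0],
    [0, 0.2, 0, 0, 0, 0],
    [0, 0.25, 0, 0, 0, 0]
  ]
}}

```text
t: 17.72
eef_pos: [625.2, -161.2, 265.8]
tcp_rot: [3.141, 0.0, 1.553]
ft_force: [-0.3, -0.7, -0.8]
opening: 0.633
```

Call:
{"api": "arm_command", "payload": {
  "steps": [
    [0, 0.05, 0, 0, 0, 0],
    [0, 0.1, 0, 0, 0, 0]
  ]
}}

```text
t: 17.88
eef_pos: [626.2, -161.3, 265.8]
tcp_rot: [3.141, 0.0, 1.553]
ft_force: [0.5, 0.5, -0.2]
opening: 0.632
```

Call:
{"api": "arm_command", "payload": {
  "steps": [
    [0, 0.05, 0, 0, 0, 0],
    [0, 0.1, 0, 0, 0, 0]
  ]
}}

```text
t: 18.05
eef_pos: [627.2, -161.2, 265.8]
tcp_rot: [3.142, -0.0, 1.553]
ft_force: [-0.9, -0.6, 0.9]
opening: 0.629
```

Call:
{"api": "arm_command", "payload": {
  "steps": [
    [0, 0.05, 0, 0, 0, 0],
    [0, 0.1, 0, 0, 0, 0]
  ]
}}

```text
t: 18.22
eef_pos: [628.2, -161.3, 265.7]
tcp_rot: [-3.141, -0.0, 1.553]
ft_force: [-2.1, -0.1, -1.0]
opening: 0.628
```

Call:
{"api": "arm_command", "payload": {
  "steps": [
    [0, 0.05, 0, 0, 0, 0],
    [0, 0.08, 0, 0, 0, 0]
  ]
}}

```text
t: 18.38
eef_pos: [628.7, -161.3, 265.7]
tcp_rot: [-3.14, -0.0, 1.553]
ft_force: [-4.1, -0.6, 2.1]
opening: 0.634
```

Run:
```python
from h import *
a=read_camera("scene")[:,:,::-1]
b=read_camera("side")[:,:,::-1]
print(state()["ft_force"],state()["eef_pos"])
cv2.imwrite("pics/c7.png",np.hstack([cv2.resize(a[290:410,190:290],None,fx=4,fy=4,interpolation=2),cv2.resize(b[160:280,330:430],None,fx=4,fy=4,interpolation=2)]))
```

```text
[-4.06764926 -0.10994075  1.65379329] [ 628.73880716 -161.31701699  265.69966376]
```

View pics/c7.png

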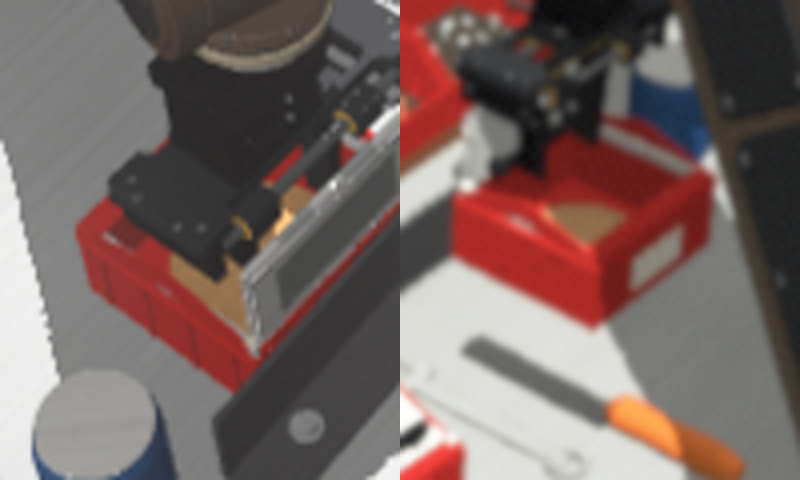

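Call:
{"api": "arm_command", "payload": {
  "steps": [
    [0, 0.02, 0, 0, 0, 0],
    [0, 0.04, 0, 0, 0, 0],
    [0, 0.04, 0, 0, 0, 0]
  ]
}}

```text
t: 18.73
eef_pos: [629.2, -161.4, 265.7]
tcp_rot: [-3.141, 0.0, 1.554]
ft_force: [-4.9, -1.1, 2.2]
opening: 0.63
```

The force shows the bar is at its stop. Retreating.

Call:
{"api": "arm_command", "payload": {
  "steps": [
    [0, -0.1, 0, 0, 0, 0],
    [0, -0.3, 0, 0, 0, 0],
    [0, -0.8, 0, 0, 0, 0],
    [0, -2, 0, 0, 0, 0],
    [0, -4, 0, 0, 0, 0],
    [0, -6, -1, 0, 0, 0],
    [0, -8, -3, 0, 0, 0],
    [0, -11, -6, 0, 0, 0],
    [0, -14, -9, 0, 0, 0],
    [0, -17, -12, 0, 0, 0],
    [0, -17, -14, 0, 0, 0],
    [0, -17, -14, 0, 0, 0]
  ]
}}

```text
t: 19.73
eef_pos: [458.2, -158.3, 410.1]
tcp_rot: [3.134, 0.003, 1.552]
ft_force: [-0.2, 0.6, 1.1]
opening: 0.628
```

Call:
{"api": "arm_command", "payload": {
  "steps": [
    [4, 0, 0, 0, 0, 0],
    [8, 0, 0, 0, 0, 0],
    [12, 0, 0, 0, 0, 0],
    [15, 0, 0, 0, 0, 0],
    [15, 0, 0, 0, 0, 0]
  ]
}}

```text
t: 20.15
eef_pos: [461.7, -4.5, 405.4]
tcp_rot: [3.141, -0.001, 1.557]
ft_force: [-1.0, -0.2, 0.8]
opening: 0.633
```

Run:
```python
from h import *
a=read_camera("scene")[:,:,::-1]
b=read_camera("side")[:,:,::-1]
print(state()["t"],state()["ft_force"],state()["eef_pos"])
cv2.imwrite("pics/c8.png",np.hstack([cv2.resize(a[290:410,190:290],None,fx=4,fy=4,interpolation=2),cv2.resize(b[160:280,330:430],None,fx=4,fy=4,interpolation=2)]))
cv2.imwrite("pics/sideF.png",b);cv2.imwrite("pics/sceneF.png",a)
cv2.imwrite("pics/c9.png",np.hstack([cv2.resize(a[200:440,80:430],(400,274)),cv2.resize(b[160:380,140:440],(400,274),interpolation=2)]))
```

```text
20.25 [ 0.13132971 -0.87246311  0.35248024] [462.0948858   -7.3587979  405.40289043]
```

View pics/c8.png

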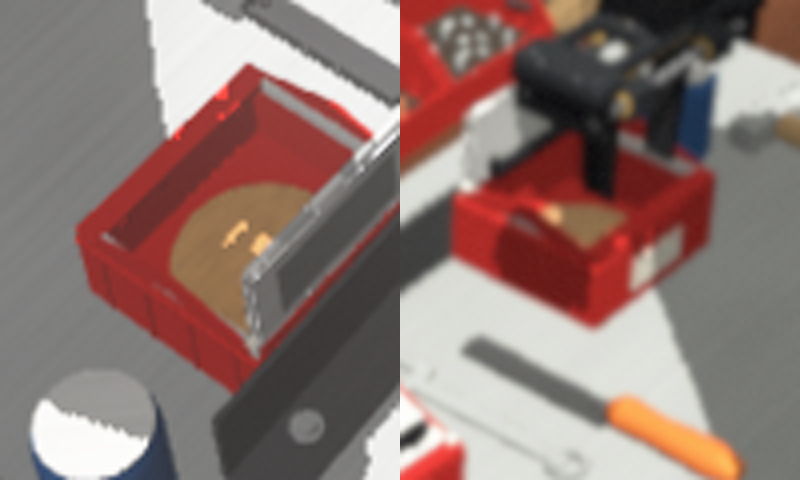

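View pics/c9.png

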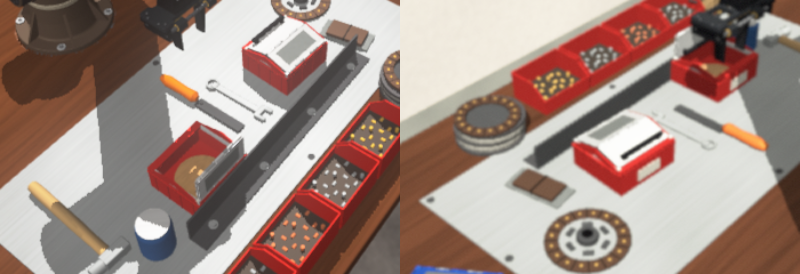

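The empty box is flush on the rail with its panels upright together. The full box is shut and nothing else has moved. Handing in.

```bash
python3 -c "
from cell import *
print(job_done(), state()['t'])"
```

```text
the job is handed in; nothing more can be done
the job is handed in; nothing more can be done
```

I found the empty box, slid it against the steel rail, folded its cover back to the stop, and handed the job in at about 20 s of the 58 s allowed.

- **Which box is empty:** the left box needed about 11 N on the nudge. The right one slid at about 2–4 N, and with its cover open it shows only a card. The left reading is above the stated 4–7 N, because finger friction also pressed the box down; it still fits only the full box.
- **Against the rail:** I squared the right box with both fingers spread and pushed until it pressed on the rail, peaking at about 21 N, harder than I meant for a gentle slide. The camera fit put its yaw at about -0.02 rad, against about -0.017 rad for one rough camera reading of the rail. A second reading gave +0.007 rad. The rail hides the contact line, so I judge flush from the push and the fit, not from seeing it.
- **Cover:** the bar moved at about 1 N and stopped within 2 mm of where it was expected, with force rising to about 5 N there. The last pictures show both panels upright together, and the box did not shift or tip.
- **Everything else:** the full box is shut, moved by about 1 cm from the nudge. The other bench items look untouched, and the arm is clear of everything.

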